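Test the stop button of a garage lift

TASK

Test the mushroom stop button on the lift's control box: press it straight in until it latches and stays in, then push its ears round clockwise (seen from above) with your fingertips until the latch lets go, so that the button pops fully back out and turns back to rest. Touch it gently and do not grip it, do not press the two small push buttons, and leave the can, the carton and the wrench where they stand.

Things in the scene. Friction and masses are not known exactly. Their poses are not given: they have to be found in the camera images.
- console: Lift control box, grey metal, fixed to the bench, 150 x 260 x 70 mm (own x, y, z); origin on the bench top under the axis of the stop button; spans own x -75 to 75 mm, own y -185 to 75 mm. On its top stand the mushroom stop button (over the origin, on a collar 38 mm wide, 16 mm high) and two small push buttons, 28 mm wide, tops 88 mm above the bench, at own y -90 and -145 mm, x 0.
- stop_top (a point): Centre of the top of the mushroom stop button, 122 mm above the bench when out; moves down and turns with it. A round domed red cap, 52 mm wide, 22 mm thick, with two opposite straight flat-sided ears (see stop_ear) along the button's own +x and -x. At rest the ears lie along the console's own x axis.
- stop_ear (a point): Outer end, at mid height, of the ear on the button's own -x side (at rest the console's -x side), 42 mm from the axis, 109 mm above the bench when out; moves and turns with the button. Each ear is 12 mm wide and 18 mm tall, from 100 to 118 mm above the bench when out, and stands free of the box below. Axes as the button's.
- stop_press (a joint): How far the stop button is pressed in, in m: 0 = out, 0.011 = against the bottom stop. A spring pushes it out with 3 N when out and 6 N when fully in. Pressed past about 0.009 m (push it to the bottom, 8 to 12 N) it latches and then stays in at about 0.0065 m when let go, until twisted.
- stop_twist (a joint): How far the stop button is turned clockwise seen from above, in rad: 0 = rest, 1.1 = end stop. A spring turns it back to 0 (about 0.04 to 0.07 N m, so 2 to 3 N at an ear). When it is latched in, turning it past about 0.7 rad lets the latch go and the button springs out; let go, it then turns back to 0.
- push0 (a joint): Travel of the small push button nearer the stop button, in m: 0 = out, 0.006 = fully pressed. Leave alone.
- push1 (a joint): Travel of the small push button farther from the stop button, in m: 0 = out, 0.006 = fully pressed. Leave alone.
- can: Spray can, 60 mm wide, 150 mm tall, loose, standing beside or beyond the box. Origin at the centre of its underside. Leave alone.
- carton: Small cardboard carton, 70 x 90 x 55 mm, loose, beside or beyond the box. Origin at the centre of its underside. Leave alone.
- wrench: Steel wrench, 180 mm long, 20 mm high, lying loose on the robot's side of the box. Origin under its middle, own x along its length. Leave alone.

How it is judged (in metres and radians):
On the way, in this order (a step that is already met when the one before it is completed fails the run):
1. the stop button is pressed in past its latch, without being turned (value of joint stop_press above 0.009 m and value of joint stop_twist below 0.25 rad), for 0.05 s.
2. with the button still in, it is turned clockwise (value of joint stop_twist above 0.35 rad and value of joint stop_press above 0.004 m), for 0.02 s.
At the end, for the whole second after the job is handed in: The stop button is fully out again (within 1.5 mm) and turned back to rest (within 0.12 rad), after having been latched in and twisted clockwise out of its latch; the push buttons are out and the can, carton and wrench are within 15 mm of where they stood (value of joint each of stop_press, push0, push1 below 0.0015 m and value of joint stop_twist below 0.12 rad and distance of each of can, carton, wrench from where it was at the start of the episode below 0.015 m); the robot touches nothing.
It fails at once if a small push button is pressed (value of joint any of push0, push1 above 0.0025 m).
It fails at once if the can, the carton or the wrench is moved or lifted (distance of any of can, carton, wrench from where it was at the start of the episode above 0.015 m).
It fails at once if the control box or its button is gripped or pushed with more than 35 N (contact force between the fingers and console above 35 N).
It also fails if it takes over 42 s, if anything falls off the work surface, if the arm or the gripper's body presses on something with over 40 N, if the wrist force passes 120 N, or if a joint passes its speed limit or range.

ROBOT

A 6-joint arm with a two-finger parallel gripper is mounted at the origin on the work surface. World frame = base frame: x ahead of the robot, y to its left, z up, the work surface at z = 0. Lengths are in m, angles in degrees, forces in N, time in s.
With the tool pointing down it reaches from about 0.4 to 0.825 m from the base axis. Payload 7 kg.
Tool frame: the origin (TCP) lies at the very end of the fingers, on their centre line; the grasp point (between the pads) lies 19 mm behind it (ctrl.pinch_z is the distance from the TCP to the grasp point, in m); z points along the fingers, x is the direction in which the jaws open and shut, and the axes are right-handed (so a half turn about z gives the same grasp; the last joint's range is limited). The gripper opens to 88 mm and grips with 3 to 60 N. Pads are 19 mm wide; open, the fingers measure 130 mm over their backs; the gripper's body (78 mm by 193 mm) begins 47 mm behind the grasp point.
Start: joints at [79.991, 20.546, 0.682, 0, -70.136, -16.507], TCP at [0.301, 0.604, 0.227] pointing down, gripper open.
Joint ranges: [-176.03, 176.03], [-82.01, 121.73], [-58.28, 71.71], [-173.87, 95.51], [-174.79, -0.11], [-173.66, 173.66]. Speed limits (degrees/s): [136.94, 136.94, 172.46, 180, 180, 180].

INTERFACE

Orientations are given as [roll, pitch, yaw] about the fixed x, y, z axes, in that order (R = Rz(yaw) Ry(pitch) Rx(roll)).
In Python, from plant import ctrl gives the robot as it stands.
- The arm moves only by the tool carry_out, never from a script. Its argument "increments" is a list of rows, each a list of 7 numbers: the turn, a rotation vector about the world's x, y, z in degrees, then the shift along the world's x, y, z in mm, then the closure, from 0 (fully open) to 1 (shut). In form: [[ax, ay, az, dx, dy, dz, grip], ...]. A call has 1 to 20 rows; each row is the pose to reach, as a shift and turn from the pose commanded when the call began; what a row does not reach only later rows make up. A row lasts 1/8 s, in which the tool goes at most 62.5 mm and 10.7 degrees, less where a joint would pass 70% of its speed; a pose out of reach is approached as far as the arm can. A call with a gripper value outside its range is refused whole. The fingers move at their own pace and stop on an object; the grip force is fixed at half the most. Time passes only in rows, so rows that repeat a pose let the fingers close. It gives the time, the measured TCP pose, the force and the opening at its end, in the units of the state.
- ctrl.get_obs(): the state, without advancing time (a new reading comes with each control period).
- ctrl.snapshot(name): name is "side" or "top"; returns a dict with "pixels" (400x640x3 uint8, blue, green, red), "intrinsics" (3x3 intrinsics, pixels), "dist" ([k1, k2, p1, p2, k3] as OpenCV has them; the pictures are not rectified), "rvec" (rotation vector, rad) and "tvec" (3), from world to camera coordinates, as OpenCV has them. Camera axes: x right, y down, z forward; pixel columns grow to the right and rows downward; lengths in m; the calibration is good to about 2 mm. A picture is of the moment at which its call begins. There is no depth.
- ctrl.close_job(): hands the job in, once; it reports no verdict.
Trained networks look in a picture, given as the dict that the camera call returned (one of the last four; its "shot" number tells which), for a name from the list of things; names that differ only in an ending like _2 or _b are one class to them, and where a whole thing is asked for, a point or a joint stands for the part that bears it (a point fixed in the world has none). Each returns a list of dicts, best first, with "confidence" (0 to 1); they miss things now and then, are a little off and sometimes report something else, mostly with a low value. They report only what shows in the picture. A call takes as long as a camera call.
- ctrl.search_frame(picture, label): "centre" ([x, y, z] in m, in world coordinates, good to about 4 mm: the middle of the surface that is visible of it).
- ctrl.outline_of(picture, label): "pixels" (400x640 bool, what is visible of it).
The state is a dict: "clock": time; "joint_pos": joint angles; "qvel": joint speeds; "tau": joint torques, N m; "tool_pos": TCP position; "orientation": TCP orientation; "force": force on the tool from outside, world axes, zero at the start; "moment": the same for the moment, N m; "opening": finger opening in m.
Only numpy, scipy, OpenCV 4.12 (cv2) and the standard library are available. Lean on these libraries where they do the work, as an engineer would, in place of code of your own. Each camera call takes 0.05 s, during which the arm holds its last target. There are 200 camera calls.

## Working session

There is one attempt and no reset: what is moved stays moved. The work goes in short steps, Python scripts to look and compute and a tool call to move; the robot and the scene stay as the last step left them, time stands still between calls to the robot, and variables do not carry over. Pictures are saved under pics/ and viewed, about 8 in all and at most 12, crops included, and the job is handed in when it is done.

Besides the shell and the picture viewer there is one more tool, called after "Emit:" in YAML: its name, and indented under it one key for each argument. carry_out: Moves the arm, as the interface text tells. Its arguments: {"type":"object","properties":{"increments":{"type":"array"}},"required":["increments"]}

```bash
mkdir -p pics; cat > h.py <<'E'
from plant import ctrl
import numpy as np, cv2
def snap(n,f=None):
    p=ctrl.snapshot(n)
    if f: cv2.imwrite('pics/'+f,p['pixels'])
    return p
def proj(p,X):
    return cv2.projectPoints(np.array(X,float).reshape(-1,1,3),np.array(p['rvec'],float),np.array(p['tvec'],float),np.array(p['intrinsics'],float),np.array(p['dist'],float))[0].reshape(-1,2)
def back(p,uv,z):
    n=cv2.undistortPoints(np.array(uv,float).reshape(-1,1,2),np.array(p['intrinsics'],float),np.array(p['dist'],float)).reshape(-1,2)
    R=cv2.Rodrigues(np.array(p['rvec'],float))[0];c=-R.T@np.array(p['tvec'],float).ravel()
    d=np.c_[n,np.ones(len(n))]@R
    return c+d*((z-c[2])/d[:,2])[:,None]
E
python3 - <<'E'
from h import *
print(ctrl.get_obs())
ps={n:snap(n,n+'0.png') for n in('top','side')}
for n,p in ps.items():
    for l in('console','stop_top','stop_ear','push0','push1','can','carton','wrench'):
        print(n,l,[(np.round(d['centre'],3).tolist(),round(d['confidence'],2)) for d in ctrl.search_frame(p,l)][:3])
a=np.vstack([ps['top']['pixels'],ps['side']['pixels']]);cv2.imwrite('pics/both.png',cv2.resize(a,(480,600)))
E
```

```text
{'clock': 0.0, 'joint_pos': array([ 7.99916454e+01,  2.05925827e+01,  6.34760547e-01, -1.89122474e-02,
       -7.01350190e+01, -1.65071122e+01]), 'qvel': array([ 0.12663553, -0.10771634, -0.01814958, -0.03076909, -0.0374099 ,
        0.02548466]), 'tau': array([ 2.61191781e-05, -5.82717204e+01,  2.93038023e+01,  6.99697495e+00,
        6.69153917e-03, -1.56133833e-04]), 'tool_pos': array([0.30116012, 0.6035646 , 0.22562102]), 'orientation': array([-1.79990664e+02, -9.40665948e-02, -1.16521915e+02]), 'force': array([-0.35015522,  0.28655857,  0.16598339]), 'moment': array([ 0.03449581, -0.00601805,  0.05827558]), 'opening': 0.08749674972784259}
top console [([0.547, -0.189, 0.071], 0.97), ([0.758, -0.225, 0.055], 0.52)]
top stop_top [([0.591, -0.156, 0.117], 0.75)]
top stop_ear [([0.595, -0.154, 0.122], 0.55)]
top push0 [([0.526, -0.214, 0.093], 0.59), ([0.48, -0.249, 0.086], 0.57), ([0.545, -0.191, 0.074], 0.16)]
top push1 [([0.526, -0.214, 0.093], 0.59), ([0.48, -0.249, 0.086], 0.57), ([0.545, -0.191, 0.074], 0.16)]
top can [([0.72, -0.033, 0.147], 0.76)]
top carton []
top wrench [([0.454, -0.106, 0.006], 0.73)]
side console [([0.523, -0.216, 0.071], 0.67), ([0.481, -0.249, 0.093], 0.21)]
side stop_top [([0.588, -0.168, 0.119], 0.68)]
side stop_ear [([0.585, -0.165, 0.12], 0.73)]
side push0 [([0.525, -0.217, 0.092], 0.68), ([0.48, -0.248, 0.093], 0.58)]
side push1 [([0.525, -0.217, 0.092], 0.68), ([0.48, -0.248, 0.093], 0.58)]
side can [([0.718, -0.05, 0.108], 0.64), ([0.586, -0.167, 0.117], 0.3)]
side carton [([0.746, -0.235, 0.056], 0.7)]
side wrench [([0.444, -0.111, 0.008], 0.9), ([0.526, -0.217, 0.091], 0.72), ([0.714, -0.053, 0.103], 0.68)]
```

View pics/top0.png

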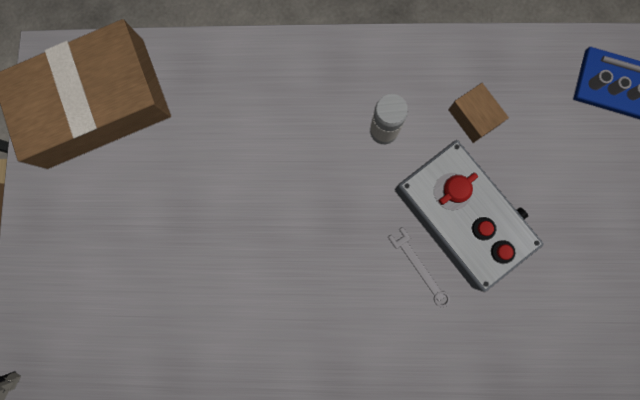

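View pics/side0.png

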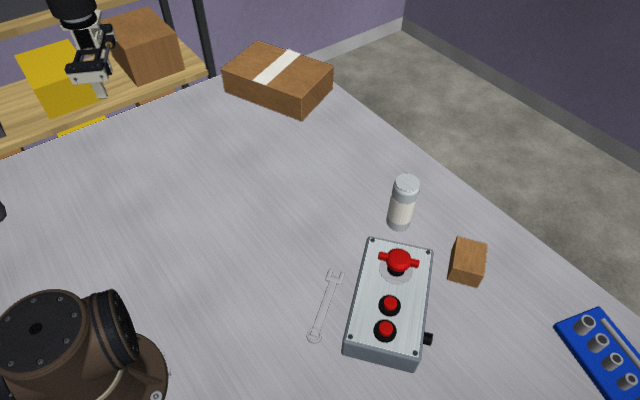

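The top view shows the stop button at about (458,188), its ears toward (473,177) and (444,201). The small buttons are at (486,228) and (504,252), the can at (390,118), the carton at (479,112) and the wrench at (420,265). The network positions agree with this. Next I refine the pose.

```bash
python3 - <<'E'
from h import *
from scipy.optimize import least_squares
P={n:snap(n) for n in('top','side')}
obs=[]
for n,p in P.items():
    b,g,r=[p['pixels'][...,i].astype(int) for i in range(3)]
    m=((r>90)&(g<70)&(b<70)&(r>2*g)).astype(np.uint8)
    k,l,s,c=cv2.connectedComponentsWithStats(m)
    for i in range(1,k):
        if s[i,4]<60: continue
        big=s[i,4]>400
        ys,xs=np.nonzero(l==i);q=np.c_[xs,ys]
        z=.110 if big else .086
        print(n,s[i],c[i].round(1),back(p,c[i:i+1],z).round(4))
        if big:
            v=np.linalg.svd(q-q.mean(0),full_matrices=False)[2][0];t=(q-q.mean(0))@v
            ends=np.array([q[t>t.max()-2].mean(0),q[t<t.min()+2].mean(0)]);E=back(p,ends,.109);print(' ends',E.round(4),'mid',E.mean(0).round(4),'len',np.linalg.norm(E[0]-E[1]),'yaw',np.degrees(np.arctan2(*(E[0]-E[1])[1::-1])))
for n,l in(('top','can'),('top','carton'),('side','carton'),('side','can')):
    d=ctrl.outline_of(P[n],l)
    for e in d[:1]:
        ys,xs=np.nonzero(e['pixels']);print(n,l,xs.min(),xs.max(),ys.min(),ys.max(),round(e['confidence'],2))
x,y=.588,-.163
for yaw in(-38,-40,-42):pass
uv=[(457,143),(541,243),(485,290),(398,187)]
C=back(P['top'],uv,.07);print(C.round(3))
for i in range(4):d=C[(i+1)%4]-C[i];print(np.linalg.norm(d[:2]).round(3),np.degrees(np.arctan2(d[1],d[0])).round(1))
print(back(P['top'],[(391,104)],.15),back(P['top'],[(479,107)],.055))
E
```

```text
top [441 173  37  31 598] [459.5 188.5] [[ 0.5955 -0.1648  0.11  ]]
 ends [[ 0.5721 -0.1334  0.109 ]
 [ 0.6209 -0.195   0.109 ]] mid [ 0.5965 -0.1642  0.109 ] len 0.07858884540572568 yaw 128.38323290783867
top [480 221  14  15 155] [486.3 228. ] [[ 0.5248 -0.219   0.086 ]]
top [499 245  14  14 156] [505.7 251.7] [[ 0.4812 -0.253   0.086 ]]
side [378 249  41  23 562] [398.6 259.7] [[ 0.595  -0.1605  0.11  ]]
 ends [[ 0.6195 -0.1902  0.109 ]
 [ 0.5722 -0.1277  0.109 ]] mid [ 0.5958 -0.159   0.109 ] len 0.07836523800513785 yaw -52.8950166004509
side [384 296  13  15 153] [390.1 302.8] [[ 0.5251 -0.2147  0.086 ]]
side [379 321  14  15 169] [385.5 328. ] [[ 0.482  -0.2484  0.086 ]]
top can 370 406 94 143 0.63
top carton 448 507 83 142 0.56
side carton 447 486 237 286 0.67
side can 386 419 174 231 0.76
[[ 0.69  -0.174  0.07 ]
 [ 0.498 -0.326  0.07 ]
 [ 0.41  -0.218  0.07 ]
 [ 0.604 -0.058  0.07 ]]
0.246 -141.8
0.139 129.0
0.251 39.4
0.145 -53.1
[[ 0.74170675 -0.03741315  0.15      ]] [[ 0.7680745  -0.22459498  0.055     ]]
```

Fit: the axis is at (0.5955, -0.162). The button spacing is about 145 mm as specified, console yaw is about -52°, and the ears lie along -52°/128°. I move over the button with the fingers shut and the jaws on about the world x axis.

Emit:
carry_out:
  increments:
    - [0,0,-3,12,-30,0,1]
    - [0,0,-8,30,-80,0,1]
    - [0,0,-13,52,-135,0,1]
    - [0,0,-18,75,-190,0,1]
    - [0,0,-23,97,-250,0,1]
    - [0,0,-28,120,-310,0,1]
    - [0,0,-33,143,-370,0,1]
    - [0,0,-38,166,-430,0,1]
    - [0,0,-43,189,-490,0,1]
    - [0,0,-48,212,-550,0,1]
    - [0,0,-53,235,-610,-10,1]
    - [0,0,-58,258,-670,-25,1]
    - [0,0,-62,278,-725,-40,1]
    - [0,0,-65,290,-755,-55,1]
    - [0,0,-65.5,294,-766,-67,1]
    - [0,0,-65.5,294,-766,-67,1]
    - [0,0,-65.5,294,-766,-67,1]
    - [0,0,-65.5,294,-766,-67,1]

```text
clock: 3.45
tool_pos: [0.5957, -0.1609, 0.1607]
orientation: [180.0, 0.1, 178.1]
force: [-1.0, -0.1, 0.5]
opening: 0.0003
```

```bash
python3 - <<'E'
from h import *
o=ctrl.get_obs();print({k:np.round(o[k],3) for k in('clock','joint_pos','tool_pos','orientation','force','moment','opening')})
P={n:snap(n) for n in('top','side')}
cr=[]
for n,p in P.items():
    for z in(.122,):
        uv=proj(p,[o['tool_pos'],[.5955,-.162,.122]]);print(n,uv.round(1))
    im=p['pixels'].copy();u,v=uv[1].astype(int)
    for a in uv: cv2.circle(im,tuple(int(t) for t in a),1,(0,255,0),-1)
    cr.append(cv2.resize(im[max(0,v-70):v+70,u-70:u+70],(400,400)))
cv2.imwrite('pics/c1.png',np.hstack(cr))
E
```

```text
{'clock': np.float64(3.45), 'joint_pos': array([ 3.0000e+00,  1.7885e+01, -1.2224e+01,  4.0000e-03, -5.9789e+01,
       -4.9100e+00]), 'tool_pos': array([ 0.596, -0.161,  0.161]), 'orientation': array([1.79994e+02, 1.02000e-01, 1.78092e+02]), 'force': array([-0.997, -0.122,  0.545]), 'moment': array([ 0.082, -0.032,  0.036]), 'opening': np.float64(0.0)}
top [[465.5 184.3]
 [459.8 187.6]]
side [[402.8 245.6]
 [400.1 256.9]]
```

View pics/c1.png

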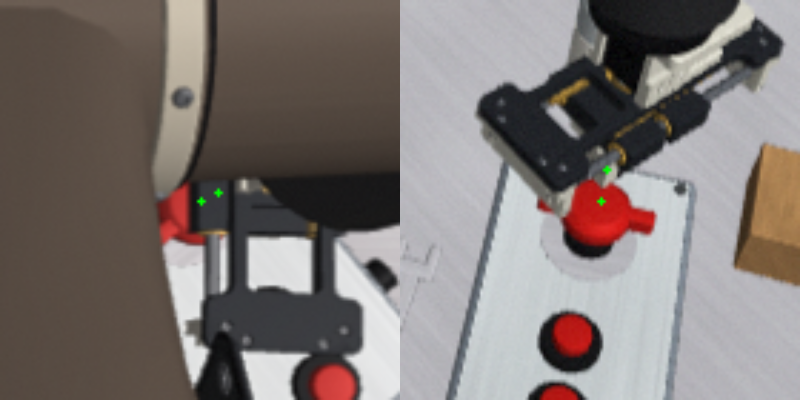

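The side view shows the shut fingertips right above the dome (tip at (607,170) in the crop, cap at (601,200)), and the projected tip matches. Now I press down.

Emit:
carry_out:
  increments:
    - [0,0,0,0,0,-12,1]
    - [0,0,0,0,0,-24,1]
    - [0,0,0,0,0,-32,1]
    - [0,0,0,0,0,-36,1]
    - [0,0,0,0,0,-38,1]
    - [0,0,0,0,0,-40,1]
    - [0,0,0,0,0,-42,1]
    - [0,0,0,0,0,-44,1]
    - [0,0,0,0,0,-45,1]
    - [0,0,0,0,0,-45,1]

```text
clock: 4.8
tool_pos: [0.5954, -0.1621, 0.1146]
orientation: [-180.0, 0.0, 178.0]
force: [-1.7, 0.2, 5.4]
opening: 0.0003
```

Emit:
carry_out:
  increments:
    - [0,0,0,0,0,-1,1]
    - [0,0,0,0,0,-2,1]
    - [0,0,0,0,0,-3,1]
    - [0,0,0,0,0,-4,1]
    - [0,0,0,0,0,-4,1]

```text
clock: 5.42
tool_pos: [0.5954, -0.1621, 0.1105]
orientation: [-180.0, -0.0, 178.0]
force: [-2.0, -0.9, 4.9]
opening: 0.0006
```

Emit:
carry_out:
  increments:
    - [0,0,0,0,0,-0.5,1]
    - [0,0,0,0,0,-1,1]
    - [0,0,0,0,0,-1,1]

```text
clock: 5.8
tool_pos: [0.5954, -0.1621, 0.1102]
orientation: [-180.0, 0.0, 178.0]
force: [-3.7, -0.3, 8.8]
opening: 0.0005
```

Emit:
carry_out:
  increments:
    - [0,0,0,0,0,-0.5,1]
    - [0,0,0,0,0,-0.5,1]
    - [0,0,0,0,0,-0.5,1]

```text
clock: 6.18
tool_pos: [0.5955, -0.1621, 0.1102]
orientation: [-180.0, 0.0, 178.0]
force: [-5.5, -0.0, 13.0]
opening: 0.0006
```

It has bottomed out: 13 N, and the height no longer changes. I lift and set the jaws to about 64 mm.

Emit:
carry_out:
  increments:
    - [0,0,0,0,0,4,1]
    - [0,0,0,0,0,15,1]
    - [0,0,0,0,0,30,1]
    - [0,0,0,0,0,42,0.27]
    - [0,0,0,0,0,42,0.27]
    - [0,0,0,0,0,42,0.27]
    - [0,0,0,0,0,42,0.27]
    - [0,0,0,0,0,42,0.27]

```text
clock: 7.18
tool_pos: [0.5952, -0.162, 0.1506]
orientation: [-180.0, -0.0, 178.0]
force: [0.3, -0.5, 0.8]
opening: 0.0448
```

```bash
python3 - <<'E'
from h import *
o=ctrl.get_obs();t=o['tool_pos'];print(t,o['orientation'],o['opening'])
p=snap('side');print(proj(p,[[.5955,-.162,.122],[.5955,-.162,.1155]]))
y=np.radians(-182);c,s=np.cos(y),np.sin(y);h=o['opening']/2
G=[[t[0]+k*h*c,t[1]+k*h*s,t[2]] for k in(1,-1)]
D=[[.5955+k*h*c,-.162+k*h*s,.096] for k in(1,-1)]
im=p['pixels'].copy()
for X,col in((G,(0,255,0)),(D,(255,0,255))):
    for a in proj(p,X): cv2.circle(im,tuple(int(v) for v in a),1,col,-1)
cv2.imwrite('pics/c2.png',cv2.resize(im[180:320,330:470],(600,600)))
d=ctrl.search_frame(p,'stop_top');print([(e['centre'],e['confidence']) for e in d])
E
```

```text
[ 0.59515803 -0.16201941  0.1505896 ] [-1.79999691e+02 -4.53172964e-02  1.77983473e+02] 0.044787127739282416
[[400.14800904 256.91049052]
 [399.6615005  258.65911398]]
[([0.5912, -0.172, 0.1128], 0.61)]
```

View pics/c2.png

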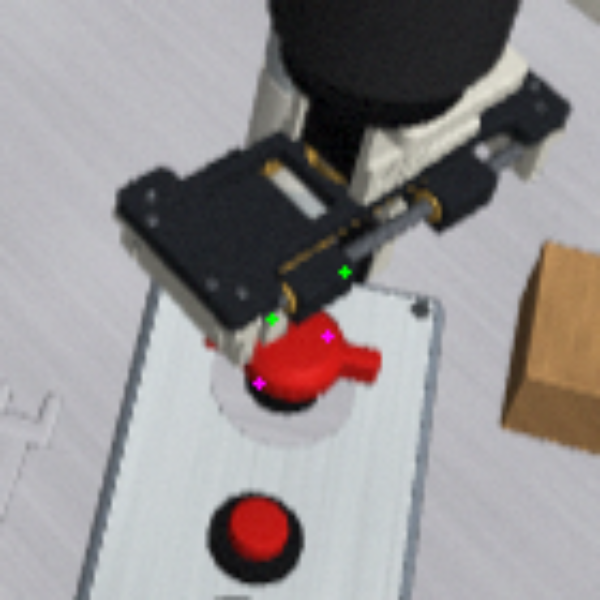

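The stop button at crop (295,355) sits lower on its collar with its ears unturned, so it appears latched. The fingers are still opening. I let them finish, then descend in two stages.

Emit:
carry_out:
  increments:
    - [0,0,0,0,0,0,0.25]
    - [0,0,0,0,0,0,0.25]
    - [0,0,0,0,0,0,0.25]
    - [0,0,0,0,0,0,0.25]

```text
clock: 7.78
tool_pos: [0.5954, -0.162, 0.1511]
orientation: [-180.0, -0.0, 178.0]
force: [-1.0, -0.4, 0.5]
opening: 0.0655
```

Emit:
carry_out:
  increments:
    - [0,0,0,0,0,-12,0.25]
    - [0,0,0,0,0,-24,0.25]
    - [0,0,0,0,0,-31,0.25]
    - [0,0,0,0,0,-35,0.25]
    - [0,0,0,0,0,-39,0.25]
    - [0,0,0,0,0,-42,0.25]
    - [0,0,0,0,0,-42,0.25]

```text
clock: 8.65
tool_pos: [0.5953, -0.1621, 0.1089]
orientation: [-180.0, -0.0, 178.0]
force: [0.2, -0.2, -0.3]
opening: 0.0657
```

Emit:
carry_out:
  increments:
    - [0,0,0,0,0,-4,0.25]
    - [0,0,0,0,0,-8,0.25]
    - [0,0,0,0,0,-11,0.25]
    - [0,0,0,0,0,-12,0.25]
    - [0,0,-6,0,0,-12,0.25]
    - [0,0,-12,0,0,-12,0.25]
    - [0,0,-18,0,0,-12,0.25]
    - [0,0,-24,0,0,-12,0.25]
    - [0,0,-30,0,0,-12,0.25]
    - [0,0,-30,0,0,-12,0.25]

```text
clock: 9.9
tool_pos: [0.5956, -0.1619, 0.0971]
orientation: [180.0, 0.0, 148.0]
force: [-0.0, 0.5, -0.1]
opening: 0.0657
```

```bash
python3 - <<'E'
from h import *
o=ctrl.get_obs();print(o['moment'],o['force'])
p=snap('side');cv2.imwrite('pics/c3.png',cv2.resize(p['pixels'][190:310,340:460],(480,480)))
E
```

```text
[ 0.54889431 -0.32220237  0.06954213] [-0.04374739  0.54015808 -0.10395825]
```

View pics/c3.png

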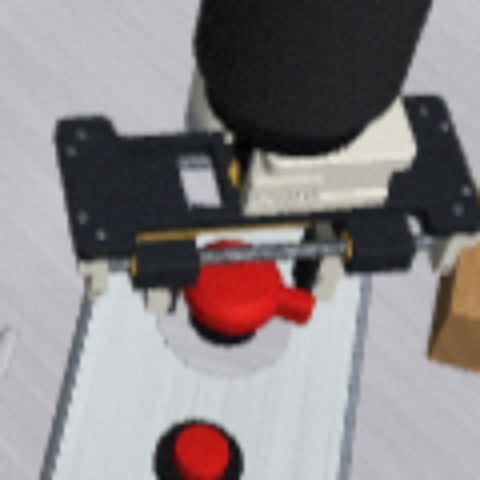

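The button is still down. The right finger stands just behind the right ear (crop (295,303)), so turning clockwise will push that ear. I keep turning.

Emit:
carry_out:
  increments:
    - [0,0,-4,0,0,0,0.25]
    - [0,0,-8,0,0,0,0.25]
    - [0,0,-12,0,0,0,0.25]
    - [0,0,-16,0,0,0,0.25]
    - [0,0,-20,0,0,0,0.25]
    - [0,0,-20,0,0,0,0.25]

```text
clock: 10.7
tool_pos: [0.5953, -0.162, 0.0971]
orientation: [-180.0, -0.0, 128.1]
force: [-0.0, 0.7, 0.4]
opening: 0.0657
```

```bash
python3 - <<'E'
from h import *
o=ctrl.get_obs();print(o['moment'],o['force'])
p=snap('side');cv2.imwrite('pics/c4.png',cv2.resize(p['pixels'][190:310,340:460],(480,480)))
E
```

```text
[0.20523622 0.02909787 0.01730281] [-0.04769597  0.68651329  0.36508872]
```

View pics/c4.png

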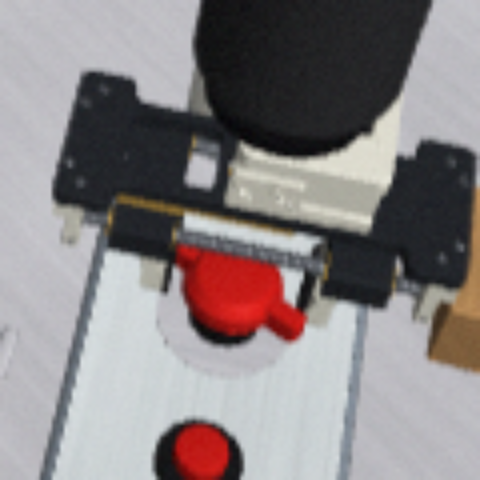

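The right ear is now at (290,322) and the left one at (185,258): the button has turned about 20° and is still down. I continue past the release angle.

Emit:
carry_out:
  increments:
    - [0,0,-4,0,0,0,0.25]
    - [0,0,-8,0,0,0,0.25]
    - [0,0,-12,0,0,0,0.25]
    - [0,0,-16,0,0,0,0.25]
    - [0,0,-20,0,0,0,0.25]
    - [0,0,-24,0,0,0,0.25]
    - [0,0,-28,0,0,0,0.25]
    - [0,0,-32,0,0,0,0.25]
    - [0,0,-32,0,0,0,0.25]
    - [0,0,-32,0,0,0,0.25]

```text
clock: 12.0
tool_pos: [0.5949, -0.1621, 0.0968]
orientation: [-179.9, -0.0, 96.1]
force: [-2.1, 0.9, -0.3]
opening: 0.0658
```

```bash
python3 - <<'E'
from h import *
o=ctrl.get_obs();print(o['moment'],o['force'])
p=snap('side');cv2.imwrite('pics/c5.png',cv2.resize(p['pixels'][190:310,340:460],(480,480)))
E
```

```text
[0.10587197 0.58681911 0.09887303] [-2.05005639  0.86718886 -0.29747143]
```

View pics/c5.png

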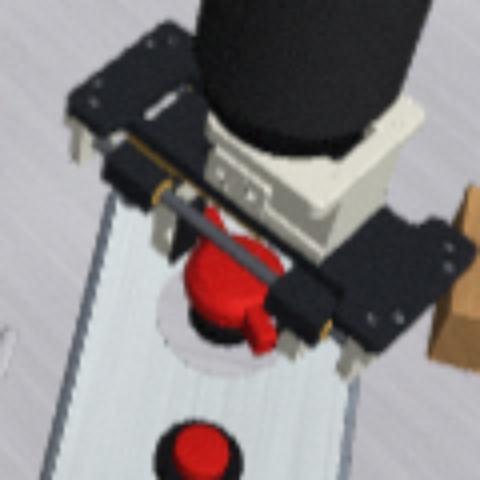

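The ears have turned about 50° (right ear at (260,330)) and the cap has risen from y≈290 to 275, so the latch has let go. I turn back so that the button follows to rest, then lift clear and back off.

Emit:
carry_out:
  increments:
    - [0,0,6,0,0,0,0.25]
    - [0,0,12,0,0,0,0.25]
    - [0,0,18,0,0,0,0.25]
    - [0,0,24,0,0,0,0.25]
    - [0,0,30,0,0,0,0.25]
    - [0,0,36,0,0,0,0.25]
    - [0,0,42,0,0,0,0.25]
    - [0,0,48,0,0,0,0.25]
    - [0,0,54,0,0,0,0.25]
    - [0,0,60,0,0,0,0.25]
    - [0,0,66,0,0,0,0.25]
    - [0,0,72,0,0,0,0.25]
    - [0,0,78,0,0,0,0.25]
    - [0,0,82,0,0,0,0.25]
    - [0,0,82,0,0,0,0.25]
    - [0,0,82,0,0,15,0.25]
    - [0,0,82,0,0,40,0.25]
    - [0,0,82,0,0,75,0.25]
    - [0,0,82,0,0,110,0.25]
    - [0,0,82,0,0,125,0.25]

```text
clock: 14.55
tool_pos: [0.5965, -0.1622, 0.2257]
orientation: [-180.0, 0.3, 178.0]
force: [0.3, -0.3, 0.2]
opening: 0.0657
```

Emit:
carry_out:
  increments:
    - [0,0,0,-20,40,0,0.25]
    - [0,0,0,-40,90,0,0.25]
    - [0,0,0,-60,140,0,0.25]
    - [0,0,0,-80,190,0,0.25]
    - [0,0,0,-90,230,0,0.25]
    - [0,0,0,-90,250,0,0.25]
    - [0,0,0,-90,250,0,0.25]
    - [0,0,0,-90,250,0,0.25]

```text
clock: 15.55
tool_pos: [0.5055, 0.0874, 0.2218]
orientation: [-180.0, -0.0, 178.0]
force: [0.7, 0.7, -0.0]
opening: 0.066
```

```bash
python3 - <<'E'
from h import *
o=ctrl.get_obs();print(o['clock'],o['tool_pos'],o['force'])
a=[cv2.imread('pics/side0.png'),snap('side')['pixels']]
cv2.imwrite('pics/c6.png',np.hstack([cv2.resize(i[150:390,300:500],(400,480)) for i in a]))
for i in a:
    b,g,r=[i[...,k].astype(int) for k in range(3)]
    k,l,s,c=cv2.connectedComponentsWithStats(((r>90)&(g<70)&(b<70)&(r>2*g)).astype(np.uint8))
    print([(s[j].tolist(),c[j].round(1).tolist()) for j in range(1,k) if s[j,4]>60])
E
```

```text
15.55 [0.50549321 0.08736558 0.22183677] [ 0.65279717  0.66468115 -0.02812135]
[([378, 249, 41, 23, 558], [398.6, 259.7]), ([384, 296, 13, 15, 153], [390.1, 302.8]), ([379, 321, 14, 15, 169], [385.5, 328.0])]
[([378, 249, 41, 23, 561], [398.5, 259.7]), ([384, 296, 13, 15, 156], [390.0, 302.9]), ([379, 321, 14, 15, 170], [385.6, 328.0])]
```

View pics/c6.png

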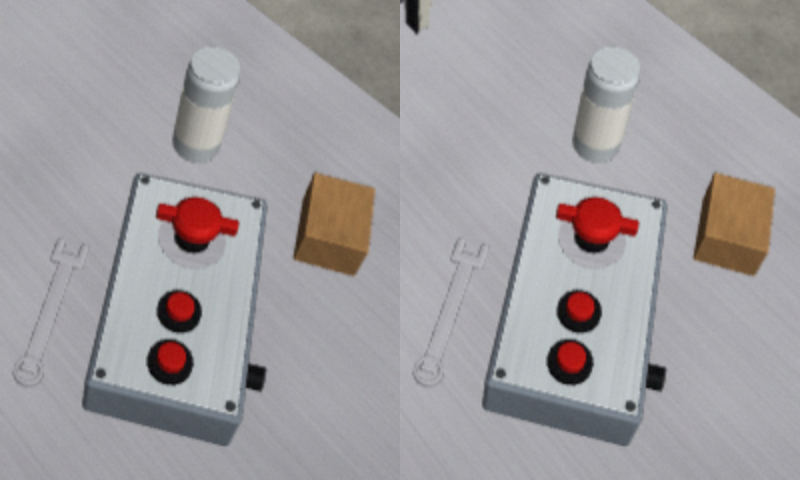

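The before and after views match: the stop button is at (398.5, 259.7) px both times, the small buttons are unchanged, and the can, carton and wrench have not moved. I hand the job in.

```bash
python3 -c "
from plant import ctrl
print(ctrl.close_job())"
```

```text
the job is handed in; nothing more can be done
None
```

The stop button was tested as asked, and I handed the job in at about 15.6 s of the 42 s allowed. The interface reports no verdict, so the result rests on my own checks.

- **Press:** With the fingers shut I pushed the button straight in until it bottomed out, at 13 N and with no further travel. After I lifted off, the picture showed it staying down with its ears unturned.
- **Twist:** With the jaws set at about 66 mm and astride the cap, not gripping it, I pushed the ears clockwise. The side views showed it still down at about 20°. At about 50° it had risen, so the latch had let go.
- **Return:** I turned the fingers back with the button, lifted clear and moved the arm away.

**Last checks:** In the final side view the stop button's outline matches the starting picture to 0.1 px, so it is fully out and back at rest. The small push buttons are unchanged to 0.1 px. By eye, the can, carton and wrench stand where they did. Tool force is below 1 N, so the arm is touching nothing. No check failed or disagreed. The exact turn and press values could only be judged from the pictures, tool position and forces, not read directly.

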